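# Line up the hinge of a sprung hold-down clamp for pinning

## Task

Pick up the wooden clamp bar that has a steel hinge knuckle at one end and bring it down on the clamp base, its knuckle between the base's two knuckles, pressing the sprung plunger under the bar fully down until the three knuckle holes are in one straight line, ready for the hinge pin to be pushed through. The spring would push the bar up again, so finish while still holding it pressed down and lined up: do not let go. Leave the other things on the bench, the pin included, where they are.

Things in the scene. Friction and masses are not known exactly. Their poses are not given: they have to be found in the camera images.
- bar_mid (a point): Centre of the loose clamp bar: pale timber 110 mm long (own x), 34 mm wide (own y), 32 mm high (own z), 0.11 to 0.23 kg, lying flat on the bench, hinge leaf on top (own z up). This point is 16 mm above its underside, midway along the timber. The single knuckle sticks out beyond the +x end. Grip it across its 34 mm width, from above, at mid-length.
- bar: The same clamp bar; origin at the middle of its underside (16 mm below bar_mid), same axes.
- bar_axis (a point): Centre of the bar's knuckle hole: 67 mm along the bar's +x from bar_mid and 16 mm higher; hole axis = own y. The knuckle is a steel tube 18 mm outside, 11 mm bore, 30 mm long, with 3 mm of air between tube and timber end. A 3 mm steel leaf, 30 mm wide, covers the last 40 mm of the timber's top towards the knuckle.
- base_axis (a point): Where the bar's knuckle hole belongs: on the base's hinge axis, 82 mm above the bench, midway between its two fixed knuckles (18 mm outside, 11 mm bore, 24 mm long each, open gap of 35 mm between them, so 2.5 mm play each side). Hole axis = own y; own x points from plunger to jamb block; z up. The bar goes in from above with its x and y along these axes.
- base: Clamp base, fixed to the bench; origin on the bench under the plunger, axes as base_axis. Plywood plank 100 mm wide, 20 mm thick, from 70 mm behind (-x) to 135 mm ahead of the origin. A 100 mm wide timber jamb block stands on its +x end, its upright face at x = 79 mm (3 mm beyond a seated knuckle), its leaf-covered top 84 mm above the bench.
- plunger_top (a point): Middle of the top of the sprung plunger (a 17 mm aluminium button in a 26 mm steel collar), 67 mm from base_axis towards -x. 62 mm above the bench when up; the collar's top is 50 mm above the bench. With the bar seated, bar_mid is right above it, 66 mm above the bench, and the bar's underside lies on the collar, level.
- plunger (a joint): Plunger travel in m: 0 up, 0.012 when the bar lies on the collar (fully down; hard limit 0.0125). Spring: about 4.5 N at the top, 8 N fully down; springs back when released.
- offcut: Bystander: plain timber offcut 90 x 34 x 32 mm with no leaf or knuckle; origin under its centre.
- pin: Bystander: the steel hinge pin, 8 mm thick, 97 mm long with a 14 mm head, lying on the bench.
- screwdriver: Bystander: screwdriver lying on the bench.
- tape: Bystander: roll of grey tape, 90 mm across, 24 mm high.
- jar: Bystander: clear screw jar, 68 mm across, 85 mm high.
- hammer: Bystander: hammer lying on the bench.
- spool: Bystander: white thread cone, 60 mm across, 75 mm high.
There are look-alikes about, which are no part of the job. Leave any green or yellow look-alike of the bar alone. Several things have the shape of the base; the one meant has the colours described above.

How it is judged:
On the way, in this order (a step that is already met when the one before it is completed fails the run):
1. the clamp bar is lifted off the bench (height (world z) of bar_mid above 0.05 m), for 0.1 s.
2. the bar presses the plunger fully down with its knuckle hole in line with the base's two (x of bar_axis in the frame of base_axis between -0.003 and 0.003 m and z of bar_axis in the frame of base_axis between -0.003 and 0.003 m and y of bar_axis in the frame of base_axis between -0.005 and 0.005 m and angle between the y axis of bar_axis and the y axis of base_axis, either way round below 0.07 rad and value of joint plunger above 0.0105 m and contact force between the fingers and bar above 1 N), for 0.2 s.
At the end, for the whole second after the job is handed in: The robot still holds the bar (fingers pressing on it), at rest; plunger at least 10.5 mm down; the bar's knuckle hole within 3 mm of the base's hinge axis (across and in height), within 5 mm along it, and parallel to it within 0.07 rad (all of step 2 and linear speed of bar below 0.02 m/s); the arm keeps its last pose, push and grip.
It fails at once if another thing on the bench is moved by more than 30 mm (distance of any of offcut, pin, screwdriver, tape, jar, hammer, spool from where it was at the start of the episode above 0.03 m).
It also fails if it takes over 38 s, if anything falls off the work surface, if the arm or the gripper's body presses on something with over 40 N, if the wrist force passes 120 N, or if a joint passes its speed limit or range.

## Robot

A 6-joint arm with a two-finger parallel gripper is mounted at the origin on the work surface. World frame = base frame: x ahead of the robot, y to its left, z up, the work surface at z = 0. Lengths are in m, angles in rad, forces in N, time in s.
With the tool pointing down it reaches from about 0.3 to 0.75 m from the base axis. Payload 8.5 kg.
Tool frame: the origin (TCP) lies on the centre line of the jaws, within the pads' length; the fingertips stand 17 mm ahead of it and the grasp point (between the pads) lies 2 mm behind it (r.finger_overhang is the distance from the TCP to the fingertips, in m); z points along the fingers, y is the line along which they close (so a half turn about z gives the same grasp; the last joint's range is limited). The gripper opens to 85 mm and grips with 20 to 120 N. Pads are 22 mm wide; open, the fingers measure 114 mm over their backs; the gripper's body (76 mm by 85 mm) begins 54 mm behind the grasp point. The pads swing forward as they close: fully open they stand 13 mm farther back than shut.
Start: joints at [-1.432, 0.381, 1.297, -0, 1.464, -0.215], TCP at [0.191, -0.516, 0.248] pointing down, gripper open.
Joint ranges: [-3.11, 3.11], [-0.89, 2.33], [0.22, 2.48], [-1.42, 4.56], [0.17, 2.85], [-2.88, 2.88]. Speed limits (rad/s): [2.39, 2.39, 3.14, 3.14, 3.14, 3.14].

## Interface

Orientations are given as a rotation vector (axis times angle).
In Python, from cell import r gives the robot as it stands.
- The arm moves only by the tool apply_moves, never from a script. Its argument "deltas" is a list of rows, each an object of numbers: "jaw": the opening, from 0 (shut) to 1 (fully open); "tx", "ty", "tz": the shift along the tool's x, y, z in mm; "twist": the turn about the tool's z in degrees. In form: [{"jaw": .., "tx": .., "ty": .., "tz": .., "twist": ..}, ...]. A call has 1 to 5 rows; each row is the pose to reach, as a shift and turn from the pose commanded when the call began, along the tool's axes at that moment; what a row does not reach only later rows make up. A row lasts 1/10 s, in which the tool goes at most 50 mm and 8.59 degrees, less where a joint would pass 70% of its speed; a pose out of reach is approached as far as the arm can. A call with a gripper value outside its range is refused whole. The fingers move at their own pace and stop on an object; "grip_force" is the grip in N (left out, the last holds). Time passes only in rows, so rows that repeat a pose let the fingers close. It gives the time, the measured TCP pose, the force, the opening and the grip force at its end, in the units of the state.
- r.observe(): the state, without advancing time (a new reading comes with each control period).
- r.snapshot(name): name is "side" or "top"; returns the picture (480x640x3 uint8, blue, green, red); there is no depth.
- r.calibration(name): a dict with "K" (3x3 intrinsics, pixels), "xyz" and "rotation" of the camera in the world. Camera axes: x right, y down, z forward; pixel columns grow to the right and rows downward; lengths in m; the calibration is good to about 2 mm. A picture is of the moment at which its call begins. calibration takes no time and is no camera call.
- r.hand_in(): hands the job in; it is judged then, once.
Trained networks look in the newest picture that a camera, given by its name, has taken for a name from the list of things; names that differ only in an ending like _2 or _b are one class to them, and where a whole thing is asked for, a point or a joint stands for the part that bears it (a point fixed in the world has none). Each returns a list of dicts, best first, with "conf" (0 to 1); they miss things now and then, are a little off and sometimes report something else, mostly with a low value. They report only what shows in the picture. A call takes as long as a camera call. They do not tell look-alikes from the thing itself.
- r.outline_of(camera, query): "pixels" (480x640 bool, what is visible of it).
- r.mark_of(camera, query): "centre" ([x, y, z] in m, in world coordinates, good to about 4 mm: a listed point, or the origin of a listed thing).
The state is a dict: "t": time; "joint_positions": joint angles; "joint_velocities": joint speeds; "effort": joint torques, N m; "tool_pos": TCP position; "orientation": TCP orientation; "ft_force": force on the tool from outside, world axes, zero at the start; "moment": the same for the moment, N m; "gripper_width": finger opening in m; "finger_force": force on a finger pad.
Only numpy, scipy, OpenCV 4.12 (cv2) and the standard library are available. Lean on these libraries where they do the work, as an engineer would, in place of code of your own. Each camera call takes 0.05 s, during which the arm holds its last target. There are 200 camera calls.

## Working session

There is one attempt and no reset: what is moved stays moved. The work goes in short steps, Python scripts to look and compute and a tool call to move; the robot and the scene stay as the last step left them, time stands still between calls to the robot, and variables do not carry over. Pictures are saved under pics/ and viewed, at most 10 in all, crops included, and the job is handed in when it is done.

Besides the shell and the picture viewer there is one more tool, called after ">>>" as name([rows], argument=value, ...), one row to a line, values as JSON. apply_moves: Moves the arm, as the interface text tells. Its arguments: {"type":"object","properties":{"deltas":{"type":"array"},"grip_force":{"type":"number"}},"required":["deltas"]}

```bash
mkdir -p pics; python3 - <<'E'
from cell import r
import cv2,numpy as np
for c in("top","side"):
    im=r.snapshot(c); cv2.imwrite(f"pics/{c}0.png",im)
    k=r.calibration(c); print(c,k)
    for q in("bar_mid","bar_axis","base_axis","plunger_top","base","offcut"):
        for d in r.mark_of(c,q)[:4]: print(c,q,round(d["conf"],2),np.round(d["centre"],4))
o=r.observe();print(o["t"],o["tool_pos"],o["orientation"],o["ft_force"])
E
```

```text
top {'K': array([[533.31118542,   0.        , 321.9969661 ],
       [  0.        , 533.31118542, 241.37197788],
       [  0.        ,   0.        ,   1.        ]]), 'xyz': array([0.22193642, 0.02582016, 1.51993235]), 'rotation': array([-2.14408677,  2.08062808, -0.21176004])}
top bar_mid 0.77 [ 0.7332 -0.1592  0.0166]
top bar_mid 0.55 [ 0.4819 -0.1993  0.0153]
top bar_axis 0.76 [ 0.6631 -0.1509  0.0294]
top bar_axis 0.57 [ 0.5324 -0.1648  0.0293]
top bar_axis 0.26 [ 0.4794 -0.189  -0.0013]
top base_axis 0.88 [0.2892 0.2627 0.0802]
top base_axis 0.59 [0.5584 0.2403 0.0833]
top plunger_top 0.51 [0.2175 0.2523 0.0622]
top plunger_top 0.5 [0.4891 0.2157 0.0655]
top base 0.98 [0.2187 0.2551 0.0012]
top base 0.66 [ 0.4938  0.2177 -0.0018]
top base 0.32 [0.5537 0.2384 0.085 ]
top offcut 0.76 [ 0.6099  0.0071 -0.0019]
top offcut 0.59 [ 0.4311  0.4685 -0.0023]
side {'K': array([[478.88713508,   0.        , 321.17104591],
       [  0.        , 478.88713508, 239.05200733],
       [  0.        ,   0.        ,   1.        ]]), 'xyz': array([0.38714754, 0.92439065, 0.66705787]), 'rotation': array([-0.1356149 ,  2.70961748, -1.46607971])}
side bar_mid 0.91 [ 0.4739 -0.1959  0.0144]
side bar_mid 0.73 [ 0.7355 -0.1594  0.0139]
side bar_mid 0.57 [ 0.2953 -0.204   0.0164]
side bar_axis 0.85 [ 0.666  -0.1528  0.0311]
side bar_axis 0.83 [ 0.536  -0.1713  0.0337]
side bar_axis 0.38 [ 7.666e-01 -1.520e-02 -5.000e-04]
side base_axis 0.88 [0.2853 0.2628 0.0839]
side base_axis 0.82 [0.5576 0.2364 0.0848]
side plunger_top 0.64 [0.4955 0.2143 0.0629]
side plunger_top 0.47 [0.2193 0.254  0.0617]
side base 0.88 [0.4934 0.2221 0.0022]
side base 0.81 [ 0.2186  0.2502 -0.0008]
side offcut 0.83 [ 0.6112  0.0075 -0.0027]
0.7 [ 0.19053587 -0.51590992  0.24831791] [-3.09254670e+00 -5.52766679e-01 -1.93034755e-05] [-0.11831279 -0.31797816  0.3729655 ]
```

View pics/top0.png

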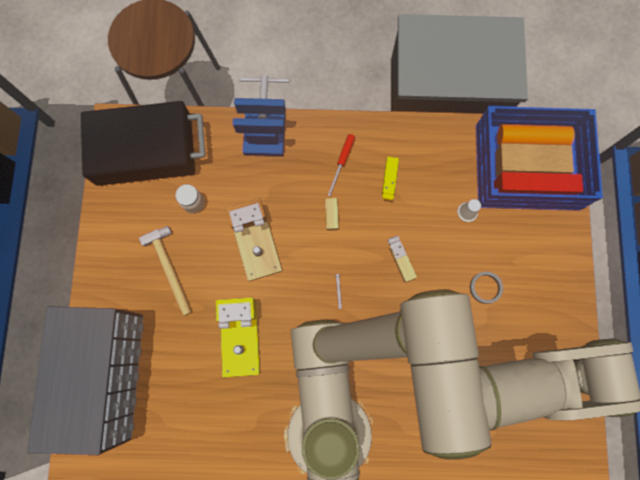

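View pics/side0.png

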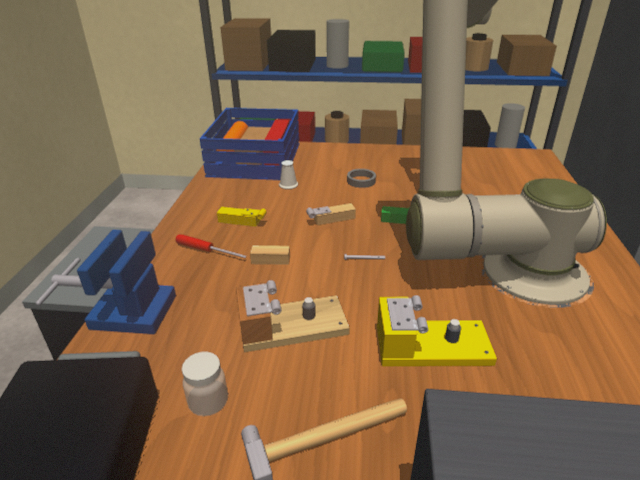

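Bar candidates in top: pale timber (402,260), yellow (391,178); a green one shows in side at (395,215). The pale one with the steel leaf fits the description. Base candidates in top: timber (255,240), yellow (238,338); the timber one fits. I'll confirm both in one crop and refine their poses.

```bash
cat > h.py <<'E'
from cell import r
import cv2,numpy as np
from scipy.spatial.transform import Rotation as R
def cam(c):
    k=r.calibration(c); return k["K"],R.from_rotvec(k["rotation"]).as_matrix(),k["xyz"]
def proj(c,P):
    K,M,t=cam(c); q=(np.atleast_2d(P)-t)@M@K.T; return q[:,:2]/q[:,2:]
def plane(c,uv,z):
    K,M,t=cam(c); uv=np.atleast_2d(uv); d=np.c_[uv,np.ones(len(uv))]@np.linalg.inv(K).T@M.T
    return t+d*((z-t[2])/d[:,2])[:,None]
def marks(near,n=5,tol=.05,cams=("top","side")):
    out={}
    for c in cams:
        acc={q:[] for q in near}
        for i in range(n):
            r.snapshot(c)
            for q,p in near.items():
                for d in r.mark_of(c,q):
                    if np.linalg.norm(np.array(d["centre"])-p)<tol: acc[q].append(d["centre"]);break
        for q,a in acc.items():
            if a: out[c,q]=np.median(a,0); print(c,q,len(a),np.round(out[c,q],4),"sd",np.round(np.std(a,0),4))
    return out
E
python3 - <<'E'
from h import *
m=marks({"bar_mid":[.478,-.1975,.016],"bar_axis":[.534,-.168,.032],"base_axis":[.558,.238,.082],"plunger_top":[.492,.215,.062]},3)
for c in("top","side"):
    im=r.snapshot(c)
    for q,p in(("bar",[.478,-.1975,.016]),("base",[.492,.215,.03])):
        for d in r.outline_of(c,q):
            px=d["pixels"]; ys,xs=np.nonzero(px); u=proj(c,p)[0]
            if np.hypot(xs.mean()-u[0],ys.mean()-u[1])<30:
                np.save(f"o_{c}_{q}.npy",px)
                pts=np.c_[xs,ys].astype(np.float32); rc=cv2.minAreaRect(pts); print(c,q,d["conf"],len(xs),rc)
                z=.033 if q=="bar" else .02
                b=plane(c,cv2.boxPoints(rc),z); print(np.round(b,4)[:,:2]); break
a=cv2.resize(cv2.imread("pics/top0.png")[160:320,200:440],None,fx=3.3,fy=3.3,interpolation=cv2.INTER_CUBIC)
cv2.imwrite("pics/crop0.png",a)
print(r.observe()["t"])
E
```

```text
top bar_mid 3 [ 0.4799 -0.1975  0.0141] sd [0.0002 0.0009 0.0007]
top bar_axis 3 [ 0.5363 -0.166   0.0302] sd [0.0008 0.0015 0.001 ]
top base_axis 3 [0.5583 0.2377 0.0847] sd [0.0014 0.0009 0.0011]
top plunger_top 3 [0.4891 0.2178 0.0632] sd [0.0011 0.0007 0.0008]
side bar_mid 3 [ 0.4746 -0.1963  0.0146] sd [0.0005 0.0006 0.0008]
side bar_axis 3 [ 0.5385 -0.1718  0.0351] sd [0.0009 0.0011 0.0014]
side base_axis 3 [0.5561 0.2357 0.083 ] sd [0.0004 0.0006 0.0012]
side plunger_top 3 [0.496  0.2136 0.0603] sd [0.0004 0.001  0.001 ]
top bar 0.77 679 ((400.60003662109375, 259.20001220703125), (47.404640197753906, 16.099689483642578), 63.43495178222656)
[[ 0.5332 -0.1369]
 [ 0.5554 -0.1779]
 [ 0.4353 -0.2376]
 [ 0.4137 -0.1971]]
top base 0.73 2682 ((253.51658630371094, 239.45411682128906), (76.61308288574219, 35.96482849121094), 72.9794692993164)
[[0.6218 0.3209]
 [0.6565 0.2226]
 [0.4426 0.1473]
 [0.4097 0.2432]]
side bar 0.64 735 ((331.5458679199219, 214.59390258789062), (17.313446044921875, 47.97542953491211), 82.40535736083984)
[[ 0.5486 -0.1829]
 [ 0.4235 -0.2293]
 [ 0.4133 -0.1384]
 [ 0.5315 -0.0964]]
side base 0.59 5144 ((291.6486511230469, 310.89190673828125), (65.75959014892578, 106.20173645019531), 80.53767395019531)
[[0.6636 0.1445]
 [0.4444 0.0613]
 [0.4088 0.2633]
 [0.5959 0.3259]]
2.5
```

View pics/crop0.png

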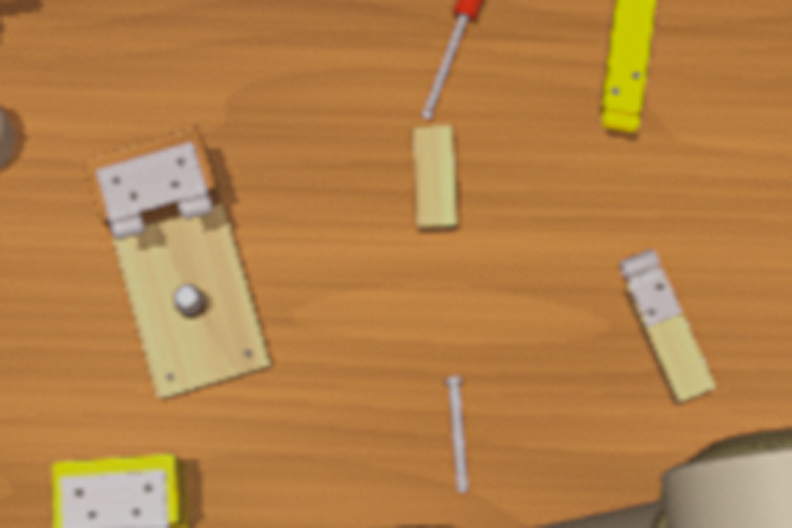

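The crop confirms both: the pale bar with leaf and knuckle (crop 668,325; knuckle at 638,262) and the timber base (crop 185,270; knuckles at 127,228 and 195,205). Next I'll fit silhouettes to get yaw and position.

```bash
cat >> h.py <<'E'
def box(x0,x1,y0,y1,z0,z1): return np.array([[x,y,z] for x in(x0,x1) for y in(y0,y1) for z in(z0,z1)])
def cyl(x,z,y0,y1,rad=.009):
    a=np.linspace(0,2*np.pi,16); return np.concatenate([np.c_[x+rad*np.cos(a),0*a+y,z+rad*np.sin(a)] for y in(y0,y1)])
BAR=[box(-.055,.055,-.017,.017,0,.032),box(.015,.060,-.015,.015,.032,.035),cyl(.067,.032,-.015,.015)]
BASE=[box(-.07,.135,-.05,.05,0,.02),box(.079,.135,-.05,.05,.02,.084),cyl(.067,.082,-.0415,-.0175),cyl(.067,.082,.0175,.0415),cyl(0,0,0,0)]
a_=np.linspace(0,6.28,16); BASE[4]=np.concatenate([np.c_[.013*np.cos(a_),.013*np.sin(a_),0*a_+z] for z in(.02,.05)]+[np.c_[.0085*np.cos(a_),.0085*np.sin(a_),0*a_+.062]])
def sil(c,parts,x,y,z,yaw,S=4):
    m=np.zeros((480*S,640*S),np.uint8); M=R.from_euler("z",yaw).as_matrix()
    for p in parts:
        u=(proj(c,p@M.T+[x,y,z])+.5)*S-.5
        cv2.fillConvexPoly(m,cv2.convexHull(np.round(u*16).astype(np.int32)),1,shift=4)
    return m
def fit(parts,masks,p0,z=0,S=4):
    from scipy.optimize import minimize
    big={c:cv2.resize(m.astype(np.float32),None,fx=S,fy=S,interpolation=cv2.INTER_LINEAR)>.5 for c,m in masks.items()}
    def f(p):
        e=0
        for c,b in big.items():
            s=sil(c,parts,p[0],p[1],z,p[2]*10)>0; e+=1-(s&b).sum()/(s|b).sum()
        return e
    p0=np.array([p0[0],p0[1],p0[2]/10]); sx=[p0]+[p0+d for d in np.diag([.008,.008,.012])]
    q=minimize(f,p0,method="Nelder-Mead",options=dict(initial_simplex=sx,xatol=1e-4,fatol=1e-5,maxiter=150))
    return q.x[0],q.x[1],q.x[2]*10,q.fun
E
python3 - <<'E'
from h import *
def own(c,q,net):
    # refine: non-bench colours near the net mask
    im=cv2.imread(f"pics/{c}0.png"); g=np.full(net.shape,cv2.GC_BGD,np.uint8)
    n=net.astype(np.uint8); g[cv2.dilate(n,np.ones((9,9)))>0]=cv2.GC_PR_BGD; g[n>0]=cv2.GC_PR_FGD; g[cv2.erode(n,np.ones((5,5)))>0]=cv2.GC_FGD
    cv2.grabCut(im,g,None,np.zeros((1,65)),np.zeros((1,65)),6,cv2.GC_INIT_WITH_MASK); return (g==1)|(g==3)
for q,P,p0 in(("bar",BAR,(.478,-.197,.47)),("base",BASE,(.493,.216,.33))):
    N={c:np.load(f"o_{c}_{q}.npy") for c in("top","side")}; O={c:own(c,q,N[c]) for c in N}
    for nm,D in(("net",N),("own",O)):
        for cs in(("top",),("side",),("top","side")):
            print(q,nm,cs,np.round(fit(P,{c:D[c] for c in cs},p0),4))
E
```

```text
bar net ('top',) [ 0.4781 -0.1944  0.4368  0.0675]
bar net ('side',) [ 0.4753 -0.1932  0.4328  0.0612]
bar net ('top', 'side') [ 0.4768 -0.1944  0.4274  0.1588]
bar own ('top',) [ 0.4802 -0.1964  0.4476  0.1358]
bar own ('side',) [ 0.4751 -0.1958  0.4055  0.0555]
bar own ('top', 'side') [ 0.4768 -0.196   0.4153  0.2343]
base net ('top',) [0.4935 0.2203 0.3227 0.0447]Traceback (most recent call last):
  File "<stdin>", line 11, in <module>
  File "h.py", line 44, in fit
    q=minimize(f,p0,method="Nelder-Mead",options=dict(initial_simplex=sx,xatol=1e-4,fatol=1e-5,maxiter=150))
    res = _minimize_neldermead(fun, x0, args, callback, bounds=bounds,
                               **options)
    fxr = func(xr)
    fx = function(np.copy(x), *(wrapper_args + args))
  File "h.py", line 41, in f
    s=sil(c,parts,p[0],p[1],z,p[2]*10)>0; e+=1-(s&b).sum()/(s|b).sum()
      ~~~^^^^^^^^^^^^^^^^^^^^^^^^^^^^^
  File "h.py", line 32, in sil
    u=(proj(c,p@M.T+[x,y,z])+.5)*S-.5
       ~~~~^^^^^^^^^^^^^^^^^
  File "h.py", line 7, in proj
    K,M,t=cam(c); q=(np.atleast_2d(P)-t)@M@K.T; return q[:,:2]/q[:,2:]
          ~~~^^^
  File "h.py", line 5, in cam
    k=r.calibration(c); return k["K"],R.from_rotvec(k["rotation"]).as_matrix(),k["xyz"]
ValueError: time passes only in moves, steps and waits
```

>>> apply_moves([
  {"jaw": 0.8,"tx": 380,"ty": -201,"tz": 0,"twist": 0},
  {"jaw": 0.8,"tx": 380,"ty": -201,"tz": 0,"twist": 0},
  {"jaw": 0.8,"tx": 380,"ty": -201,"tz": 0,"twist": 0},
  {"jaw": 0.8,"tx": 380,"ty": -201,"tz": 60,"twist": 0},
  {"jaw": 0.8,"tx": 380,"ty": -201,"tz": 60,"twist": 0},
], grip_force=60)

```text
t: 3.0
tool_pos: [0.3569, -0.3298, 0.2275]
orientation: [3.092, 0.552, 0.001]
ft_force: [-0.3, -1.3, -1.2]
gripper_width: 0.0682
finger_force: 0.0
```

```bash
python3 - <<'E'
from cell import r
import pickle
pickle.dump({c:r.calibration(c) for c in("top","side")},open("cal.pkl","wb"))
s=open("h.py").read().replace("    k=r.calibration(c); return","    k=CAL[c]; return").replace("def cam","import pickle\nCAL=pickle.load(open('cal.pkl','rb'))\ndef cam",1)
s+='''
def go(x,y,z,yaw):
    o=r.observe(); p=np.array(o["tool_pos"]); M=R.from_rotvec(o["orientation"]).as_matrix()
    d=M.T@(np.array([x,y,z])-p)*1e3; w=np.arctan2(M[1,0],M[0,0])
    print("t",o["t"],"pos",np.round(p,4),"yaw",round(w,4),"tilt",np.round(M[:,2],4),"d mm",np.round(d,1),"twist",round(-np.degrees((yaw-w+np.pi)%(2*np.pi)-np.pi),2),"F",np.round(o["ft_force"],1),"w",round(o["gripper_width"],4))
'''
open("h.py","w").write(s)
E
python3 -c "
from h import *
go(.477,-.1955,.100,.43)"
```

```text
t 3.0 pos [ 0.3569 -0.3298  0.2275] yaw 0.3535 tilt [ 7.e-04 -1.e-03 -1.e+00] d mm [159.1 -84.6 127.4] twist -4.39 F [-0.3 -1.3 -1.2] w 0.0682
```

>>> apply_moves([
  {"jaw": 0.8,"tx": 159,"ty": -85,"tz": 127,"twist": -4.4},
  {"jaw": 0.8,"tx": 159,"ty": -85,"tz": 127,"twist": -4.4},
  {"jaw": 0.8,"tx": 159,"ty": -85,"tz": 127,"twist": -4.4},
  {"jaw": 0.8,"tx": 159,"ty": -85,"tz": 127,"twist": -4.4},
  {"jaw": 0.8,"tx": 159,"ty": -85,"tz": 127,"twist": -4.4},
])

```text
t: 3.5
tool_pos: [0.4763, -0.1935, 0.098]
orientation: [-3.065, -0.675, 0.003]
ft_force: [1.2, -0.8, -0.2]
gripper_width: 0.0682
finger_force: 0.0
```

```bash
python3 - <<'E'
from h import *
for q,P,p0 in(("bar",BAR,(.477,-.196,.43)),("base",BASE,(.493,.218,.33))):
    N={c:np.load(f"o_{c}_{q}.npy") for c in("top","side")}
    for cs in(("top",),("side",)): print(q,cs,np.round(fit(P,{c:N[c] for c in cs},p0),4))
go(.477,-.1955,.100,.43)
E
```

```text
bar ('top',) [ 0.4775 -0.1947  0.4411  0.0672]
bar ('side',) [ 0.4748 -0.1929  0.4214  0.0608]
base ('top',) [0.4936 0.22   0.3275 0.0449]
base ('side',) [0.4919 0.218  0.3392 0.0615]
t 3.5 pos [ 0.4763 -0.1935  0.098 ] yaw 0.4332 tilt [-0.0026  0.0024 -1.    ] d mm [-0.2  2.1 -2. ] twist 0.18 F [ 1.2 -0.8 -0.2] w 0.0682
```

>>> apply_moves([
  {"jaw": 0.8,"tx": 0,"ty": 1,"tz": 40,"twist": 0},
  {"jaw": 0.8,"tx": 0,"ty": 1,"tz": 65,"twist": 0},
  {"jaw": 0.8,"tx": 0,"ty": 1,"tz": 74,"twist": 0},
  {"jaw": 0.8,"tx": 0,"ty": 1,"tz": 74,"twist": 0},
  {"jaw": 0.3,"tx": 0,"ty": 1,"tz": 74,"twist": 0},
])

```text
t: 4.0
tool_pos: [0.4765, -0.1979, 0.0274]
orientation: [3.068, 0.671, 0.002]
ft_force: [-0.2, 0.5, 0.5]
gripper_width: 0.0554
finger_force: 0.0
```

>>> apply_moves([
  {"jaw": 0.2,"tx": 0,"ty": 0,"tz": 0,"twist": 0},
  {"jaw": 0.2,"tx": 0,"ty": 0,"tz": 0,"twist": 0},
  {"jaw": 0.2,"tx": 0,"ty": 0,"tz": 0,"twist": 0},
  {"jaw": 0.2,"tx": 0,"ty": 0,"tz": 0,"twist": 0},
], grip_force=70)

```text
t: 4.4
tool_pos: [0.4765, -0.1979, 0.0279]
orientation: [3.067, 0.671, 0.003]
ft_force: [-1.0, 0.4, 6.3]
gripper_width: 0.0328
finger_force: 70.6
```

```bash
python3 -c "
from h import *
go(.477,-.1955,.16,.33)"
```

```text
t 4.4 pos [ 0.4765 -0.1979  0.0279] yaw 0.4305 tilt [ 0.0022 -0.0017 -1.    ] d mm [   1.6   -1.7 -132.1] twist 5.76 F [-1.   0.4  6.3] w 0.0328
```

>>> apply_moves([
  {"jaw": 0.2,"tx": 0,"ty": 0,"tz": -30,"twist": 0},
  {"jaw": 0.2,"tx": 0,"ty": 0,"tz": -70,"twist": 0},
  {"jaw": 0.2,"tx": 0,"ty": 0,"tz": -110,"twist": 0},
  {"jaw": 0.2,"tx": 0,"ty": 0,"tz": -150,"twist": 0},
  {"jaw": 0.2,"tx": 0,"ty": 0,"tz": -150,"twist": 0},
])

```text
t: 4.9
tool_pos: [0.4776, -0.1985, 0.182]
orientation: [3.061, 0.67, 0.012]
ft_force: [0.1, 0.2, -3.1]
gripper_width: 0.0328
finger_force: 70.5
```

```bash
python3 -c "
from h import *
go(.4925,.2185,.165,.33)"
```

```text
t 4.9 pos [ 0.4776 -0.1985  0.182 ] yaw 0.4307 tilt [ 0.009  -0.0064 -0.9999] d mm [ 187.6 -372.9   14.4] twist 5.77 F [ 0.1  0.2 -3.1] w 0.0328
```

>>> apply_moves([
  {"jaw": 0.2,"tx": 20,"ty": -40,"tz": 0,"twist": 0},
  {"jaw": 0.2,"tx": 40,"ty": -80,"tz": 0,"twist": 2},
  {"jaw": 0.2,"tx": 60,"ty": -120,"tz": 0,"twist": 4},
  {"jaw": 0.2,"tx": 80,"ty": -160,"tz": 0,"twist": 5.8},
  {"jaw": 0.2,"tx": 100,"ty": -200,"tz": 0,"twist": 5.8},
])

```text
t: 5.4
tool_pos: [0.4827, 0.0278, 0.176]
orientation: [-3.099, -0.513, 0.001]
ft_force: [0.7, 0.2, -1.4]
gripper_width: 0.0329
finger_force: 70.4
```

```bash
python3 -c "
from h import *
go(.4925,.2185,.165,.33)"
```

```text
t 5.4 pos [0.4827 0.0278 0.176 ] yaw 0.328 tilt [-6.e-04  1.e-04 -1.e+00] d mm [  70.7 -177.4   11. ] twist -0.11 F [ 0.7  0.2 -1.4] w 0.0329
```

>>> apply_moves([
  {"jaw": 0.2,"tx": 18,"ty": -45,"tz": 0,"twist": 0},
  {"jaw": 0.2,"tx": 36,"ty": -90,"tz": 0,"twist": 0},
  {"jaw": 0.2,"tx": 54,"ty": -135,"tz": 5,"twist": 0},
  {"jaw": 0.2,"tx": 70,"ty": -177,"tz": 11,"twist": 0},
  {"jaw": 0.2,"tx": 70,"ty": -177,"tz": 11,"twist": 0},
])

```text
t: 5.9
tool_pos: [0.491, 0.2204, 0.164]
orientation: [-3.097, -0.523, 0.003]
ft_force: [0.1, 0.3, -1.4]
gripper_width: 0.0324
finger_force: 70.6
```

>>> apply_moves([
  {"jaw": 0.2,"tx": 0,"ty": 0,"tz": 0,"twist": 0},
  {"jaw": 0.2,"tx": 0,"ty": 0,"tz": 0,"twist": 0},
  {"jaw": 0.2,"tx": 0,"ty": 0,"tz": 0,"twist": 0},
])

```text
t: 6.2
tool_pos: [0.4925, 0.215, 0.1655]
orientation: [3.099, 0.512, 0.0]
ft_force: [-0.2, -0.3, -1.3]
gripper_width: 0.0328
finger_force: 70.6
```

```bash
python3 - <<'E'
from h import *
go(.4925,.2185,.165,.33)
o=r.observe(); p=np.array(o["tool_pos"]); M=R.from_rotvec(o["orientation"]).as_matrix(); w=np.arctan2(M[1,0],M[0,0])
z=p[2]-.0279
mid=p-[0,0,.012]
m=marks({"bar_mid":mid,"bar_axis":mid+[.063,.022,.016],"base_axis":[.558,.238,.082],"plunger_top":[.492,.215,.062]},3,.03)
for c in("top","side"):
    im=r.snapshot(c)
    u=proj(c,mid)[0].astype(int); a=im[max(0,u[1]-75):u[1]+75,max(0,u[0]-100):u[0]+100]
    cv2.imwrite(f"pics/h_{c}.png",cv2.resize(a,None,fx=3,fy=3,interpolation=cv2.INTER_CUBIC)); print(c,u)
    for d in r.outline_of(c,"bar"):
        ys,xs=np.nonzero(d["pixels"])
        if np.hypot(xs.mean()-u[0],ys.mean()-u[1])<40:
            np.save(f"o2_{c}.npy",d["pixels"]); print(c,d["conf"],len(xs),np.round(fit(BAR,{c:d["pixels"]},(mid[0],mid[1],w),z),4)); break
a=cv2.imread("pics/h_top.png");b=cv2.imread("pics/h_side.png");H=min(a.shape[0],b.shape[0])
cv2.imwrite("pics/h.png",cv2.resize(np.hstack([a[:H],b[:H]]),(800,int(800*H/(a.shape[1]+b.shape[1])))))
print(r.observe()["t"])
E
```

```text
t 6.2 pos [0.4925 0.215  0.1655] yaw 0.3275 tilt [ 1.e-04 -1.e-04 -1.e+00] d mm [ 1.1 -3.3  0.5] twist -0.14 F [-0.2 -0.3 -1.3] w 0.0328
side bar_mid 3 [0.4902 0.2161 0.1508] sd [0.0006 0.0012 0.0003]
side bar_axis 3 [0.5572 0.2359 0.1706] sd [0.0024 0.001  0.0018]
side base_axis 3 [0.5567 0.2352 0.0825] sd [0.0009 0.0016 0.0003]
side plunger_top 3 [0.4934 0.2141 0.0626] sd [0.0008 0.0008 0.0005]
top [253 243]
side [307 259]
side 0.6 1351 [0.492  0.2177 0.3368 0.2298]
7.9
```

View pics/h_side.png

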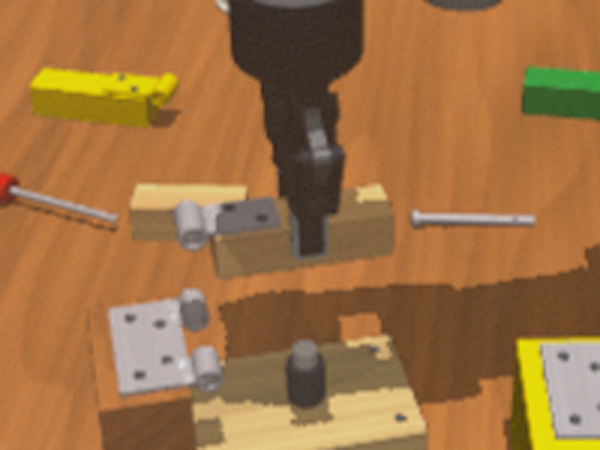

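View pics/h_top.png

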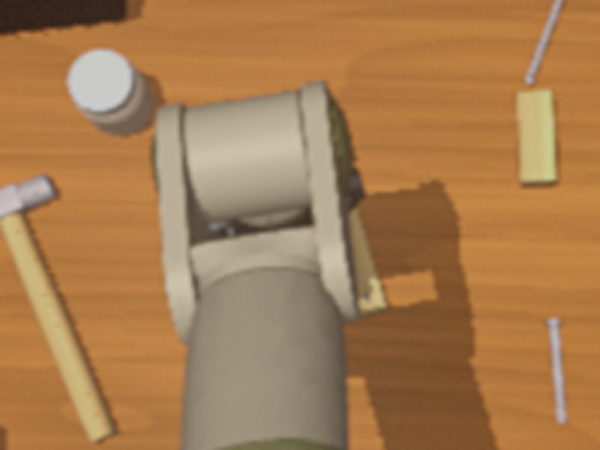

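The side crop shows the bar held level, its knuckle at crop (192,224) above the gap between the base knuckles at (194,308) and (205,367). The top view is blocked by the wrist. I'll go down to just above the knuckles and compare there.

>>> apply_moves([
  {"jaw": 0.2,"tx": 0,"ty": 0,"tz": 30,"twist": 0},
  {"jaw": 0.2,"tx": 0,"ty": 0,"tz": 52,"twist": 0},
  {"jaw": 0.2,"tx": 0,"ty": 0,"tz": 60,"twist": 0},
  {"jaw": 0.2,"tx": 0,"ty": 0,"tz": 60,"twist": 0},
  {"jaw": 0.2,"tx": 0,"ty": 0,"tz": 60,"twist": 0},
])

```text
t: 8.4
tool_pos: [0.4929, 0.2163, 0.1062]
orientation: [-3.099, -0.515, -0.002]
ft_force: [-0.4, -0.6, -1.4]
gripper_width: 0.0326
finger_force: 70.5
```

```bash
python3 - <<'E'
from h import *
go(.4925,.2185,.103,.33)
o=r.observe(); p=np.array(o["tool_pos"]); mid=p-[0,0,.012]
m=marks({"bar_mid":mid,"bar_axis":mid+[.063,.022,.016],"base_axis":[.558,.238,.082],"plunger_top":[.492,.215,.062]},8,.025,("side",))
c="side"; im=r.snapshot(c); cv2.imwrite("pics/s2.png",im)
zb=p[2]-.0279+.032
for q,z in(("bar_mid",zb-.016),("bar_axis",zb),("base_axis",.082),("plunger_top",.062)):
    if (c,q) in m: print(q,np.round(plane(c,proj(c,m[c,q]),z)[0],4))
S=5; x0,y0=235,215
g=cv2.resize(im[y0:y0+120,x0:x0+150],None,fx=S,fy=S,interpolation=cv2.INTER_CUBIC)
M=R.from_euler("z",.33).as_matrix(); b=np.array([.4925,.2165,0])
def draw(pts,col):
    u=((proj(c,pts)-[x0,y0]+.5)*S-.5).round().astype(int); cv2.polylines(g,[cv2.convexHull(u)],True,col,1)
for q in BASE: draw(q@M.T+b,(255,0,0))
Mt=R.from_euler("z",.3275).as_matrix(); bb=np.array([p[0],p[1],p[2]-.0279])
for q in BAR: draw(q@Mt.T+bb,(0,0,255))
cv2.imwrite("pics/ov.png",g); print(r.observe()["t"])
E
```

```text
t 8.4 pos [0.4929 0.2163 0.1062] yaw 0.3294 tilt [ 1.4e-03  3.0e-04 -1.0e+00] d mm [ 0.3 -2.2  3.2] twist -0.04 F [-0.4 -0.6 -1.4] w 0.0326
side bar_mid 8 [0.4911 0.2171 0.093 ] sd [0.001  0.001  0.0013]
side bar_axis 8 [0.5569 0.2362 0.1115] sd [0.0011 0.0007 0.0014]
side base_axis 8 [0.5576 0.2364 0.0832] sd [0.0014 0.0008 0.0018]
side plunger_top 7 [0.4962 0.2141 0.063 ] sd [0.0017 0.0019 0.0008]
bar_mid [0.4909 0.2188 0.0943]
bar_axis [0.5573 0.2348 0.1103]
base_axis [0.558  0.2349 0.082 ]
plunger_top [0.4964 0.2129 0.062 ]
10.45
```

View pics/ov.png

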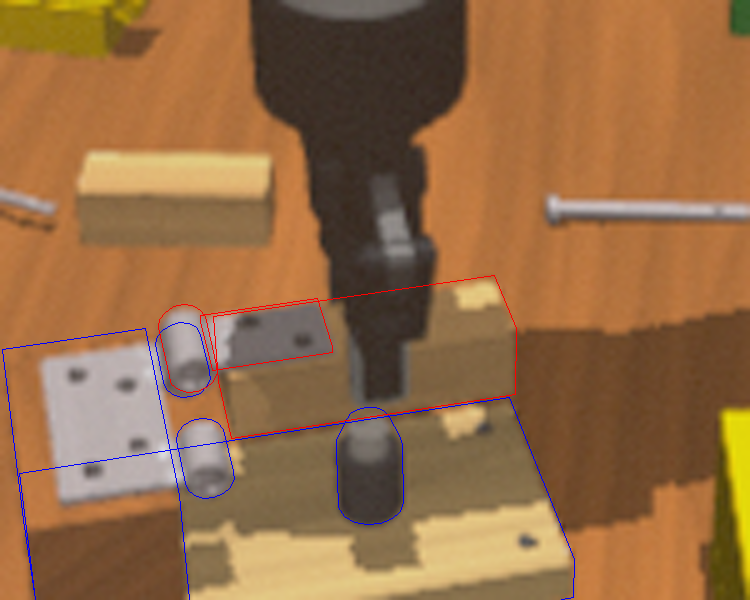

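The overlay agrees with the picture for both. The base model lies on the front knuckle (205,458) and the plunger (370,465), and the bar model on its far end (516,395) and leaf (270,335). Alignment is within about 1 mm, so I'll go down in steps and watch the force.

>>> apply_moves([
  {"jaw": 0.2,"tx": 0,"ty": 0,"tz": 5,"twist": 0},
  {"jaw": 0.2,"tx": 0,"ty": 0,"tz": 9,"twist": 0},
  {"jaw": 0.2,"tx": 0,"ty": 0,"tz": 12,"twist": 0},
  {"jaw": 0.2,"tx": 0,"ty": 0,"tz": 14,"twist": 0},
  {"jaw": 0.2,"tx": 0,"ty": 0,"tz": 14,"twist": 0},
], grip_force=100)

```text
t: 10.95
tool_pos: [0.4922, 0.2161, 0.091]
orientation: [3.099, 0.515, -0.001]
ft_force: [-0.8, -0.6, -2.2]
gripper_width: 0.0321
finger_force: 103.3
```

```bash
python3 -c "
from h import *
go(.4925,.2165,.0779,.33)"
```

```text
t 10.95 pos [0.4922 0.2161 0.091 ] yaw 0.3294 tilt [-6.e-04 -2.e-04 -1.e+00] d mm [ 0.4 -0.3 13.1] twist -0.03 F [-0.8 -0.6 -2.2] w 0.0321
```

>>> apply_moves([
  {"jaw": 0.2,"tx": 0,"ty": 0,"tz": 4,"twist": 0},
  {"jaw": 0.2,"tx": 0,"ty": 0,"tz": 7,"twist": 0},
  {"jaw": 0.2,"tx": 0,"ty": 0,"tz": 10,"twist": 0},
  {"jaw": 0.2,"tx": 0,"ty": 0,"tz": 12,"twist": 0},
  {"jaw": 0.2,"tx": 0,"ty": 0,"tz": 12,"twist": 0},
])

```text
t: 11.45
tool_pos: [0.4926, 0.2162, 0.0795]
orientation: [-3.099, -0.515, -0.001]
ft_force: [-0.2, 0.2, 6.2]
gripper_width: 0.032
finger_force: 104.2
```

```bash
python3 -c "
from h import *
go(.4925,.2165,.0779,.33)"
```

```text
t 11.45 pos [0.4926 0.2162 0.0795] yaw 0.3293 tilt [ 7.e-04  2.e-04 -1.e+00] d mm [-0.  -0.3  1.6] twist -0.04 F [-0.2  0.2  6.2] w 0.032
```

>>> apply_moves([
  {"jaw": 0.2,"tx": 0,"ty": 0,"tz": 1,"twist": 0},
  {"jaw": 0.2,"tx": 0,"ty": 0,"tz": 1.5,"twist": 0},
  {"jaw": 0.2,"tx": 0,"ty": 0,"tz": 1.5,"twist": 0},
  {"jaw": 0.2,"tx": 0,"ty": 0,"tz": 1.5,"twist": 0},
])

```text
t: 11.85
tool_pos: [0.4926, 0.2162, 0.0782]
orientation: [-3.099, -0.515, -0.001]
ft_force: [-0.6, 0.5, 6.0]
gripper_width: 0.032
finger_force: 104.3
```

>>> apply_moves([
  {"jaw": 0.2,"tx": 0,"ty": 0,"tz": 0.5,"twist": 0},
  {"jaw": 0.2,"tx": 0,"ty": 0,"tz": 1,"twist": 0},
  {"jaw": 0.2,"tx": 0,"ty": 0,"tz": 1,"twist": 0},
  {"jaw": 0.2,"tx": 0,"ty": 0,"tz": 1,"twist": 0},
])

```text
t: 12.25
tool_pos: [0.4926, 0.2162, 0.078]
orientation: [3.099, 0.515, 0.002]
ft_force: [-2.6, -0.8, 13.6]
gripper_width: 0.0313
finger_force: 105.8
```

The bar has met the collar at the predicted height (0.078), and the force has stepped up. I'll take a check view.

```bash
python3 - <<'E'
from h import *
go(.4925,.2165,.0779,.33)
o=r.observe(); p=np.array(o["tool_pos"]); mid=p-[0,0,.012]
m=marks({"bar_mid":mid,"bar_axis":[.557,.238,.082],"base_axis":[.557,.238,.082]},5,.02,("side",))
c="side"; im=r.snapshot(c); S=5; x0,y0=235,215
g=cv2.resize(im[y0:y0+120,x0:x0+150],None,fx=S,fy=S,interpolation=cv2.INTER_CUBIC)
M=R.from_euler("z",.33).as_matrix()
for P,col,b in((BASE,(255,0,0),[.4925,.2165,0]),(BAR,(0,0,255),[.4925,.2165,.05])):
  for q in P:
    u=((proj(c,q@M.T+b)-[x0,y0]+.5)*S-.5).round().astype(int); cv2.polylines(g,[cv2.convexHull(u)],True,col,1)
cv2.imwrite("pics/ov2.png",g); o=r.observe(); print(o["t"],o["ft_force"],o["moment"])
E
```

```text
t 12.25 pos [0.4926 0.2162 0.078 ] yaw 0.3295 tilt [ 1.5e-03  2.0e-04 -1.0e+00] d mm [-0.  -0.3  0.1] twist -0.03 F [-2.6 -0.8 13.6] w 0.0313
side bar_mid 4 [0.4918 0.2155 0.0642] sd [0.0019 0.001  0.0008]
side bar_axis 5 [0.5576 0.2355 0.0827] sd [0.0006 0.0012 0.0009]
side base_axis 4 [0.5569 0.2371 0.083 ] sd [0.0017 0.0012 0.0015]
13.3 [-3.60523428 -1.51015802 13.54073559] [-0.11077882  0.62264443 -0.01200204]
```

View pics/ov2.png

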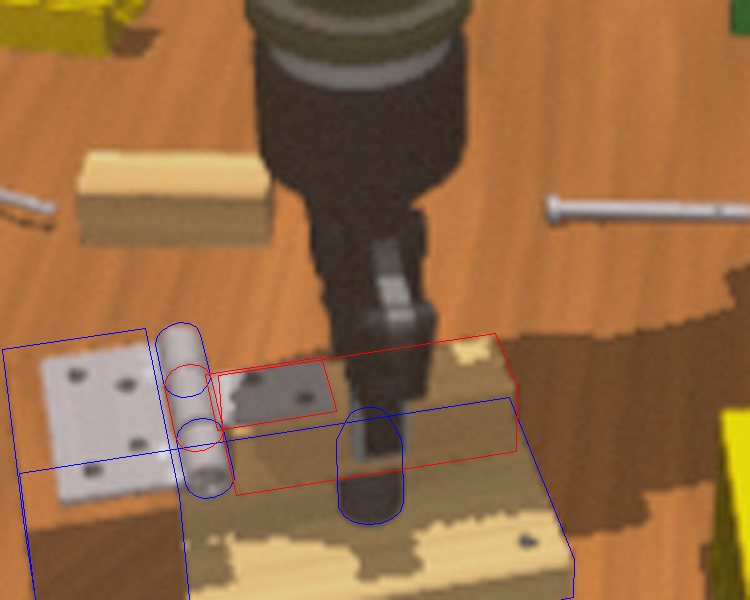

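The three knuckles form one straight tube (crop 180,340 to 208,480). The bar's underside is on the collar, and the pose and force are steady, so I'm handing in.

```bash
python3 -c "
from cell import r
print(r.hand_in())"
```

```text
the job is handed in; nothing more can be done
None
```

I handed in the job at about 13 s, still holding the clamp bar pressed down on the collar with the three knuckle holes in line. My last camera check put the bar's hole within about 2 mm of the base's axis, and the hand-in returned no verdict.

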